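Photograph a culture flask on the tilt cradle

TASK

Lay the red-capped culture flask flat in the tray of the tilt cradle, its cap towards the yellow lift bar, and let go of it. Then gently raise the cradle by the lift bar to 30 degrees (the red mark), keep it there for two seconds while the bench camera takes its picture, and gently lower it until it is fully level again with the flask still lying in the tray. Leave the other things on the bench alone.

Things in the scene. Friction and masses are not known exactly. Their poses are not given: they have to be found in the camera images.
- flask_red: The flask to handle: pale flat culture flask with a RED screw cap, lying flat, paper label up. Body 110 long x 60 wide x 42 mm high, then shoulder, 24 mm neck and cap (34 mm dia, 27 mm long); 167 mm overall. Origin: centre of the underside of the 110 mm body; +x towards the cap (body from x -55 to +55 mm, cap end at +112 mm), z up. About 160 g. Grip it across its 60 mm width.
- flask_red_cap (a point): Centre of the red cap, 98.5 mm ahead (+x) of the flask's origin and 21 mm above its underside.
- cradle (a joint): Tilt of the cradle in rad: 0 level (lower stop), grows as the lift-bar end rises, upper stop 0.95. 0.524 is 30 degrees. A stiff friction hinge: it stays where it is left; some 5 to 15 N at the bar moves it.
- cradle_seat (a point): Point on the tray floor where the flask's origin belongs (with the flask midway between the end walls). Axes turn with the tray: x from the hinge to the lift bar, z out of the tray floor. The tray is aluminium with a blue floor, open on top, inside 183 long x 72 wide (from x -63 to +120 mm, y -36 to +36 mm), walls 10 mm high and 6 mm thick, floor 58 mm above the bench when level.
- cradle_bar (a point): Middle of the yellow lift bar: round, 12 mm dia, along the tray's y, 78 mm clear between two side arms, 265 mm ahead (x) of the hinge axis, 12 mm above it, and 64 mm between it and the tray's end wall; 62 mm above the bench when level. Pinch it from above with the fingers closing along the tray's x; it may turn between the fingers. Axes as the tray's.
- cradle_hinge (a point): Middle of the hinge axis (along the tray's y), 75 mm behind the seat point, 50 mm above the bench. Beside it, at y -60 mm, stands a white angle plate 135 mm high with a black pointer, a green mark at level and a red mark at 30 degrees.
- flask_blue: A like flask, same size, with a BLUE cap. Origin and axes as the red one's. Bystander, leave it alone.
- tip_rack: Pink pipette-tip rack 85 x 120 x 58 mm, origin under its centre. Bystander, leave it alone.
- beaker: White beaker, 72 mm dia, 95 mm high, origin under its centre. Bystander, leave it alone.
- bottle_amber: Amber bottle, white cap, 70 mm dia, 160 mm high, origin under its centre. Bystander, leave it alone.
- bottle_clear: Clear bottle, orange cap, 70 mm dia, 150 mm high, origin under its centre. Bystander, leave it alone.
- timer: Black calculator-like timer 80 x 120 x 19 mm, origin under its centre. Bystander, leave it alone.
- tube_rack: Blue tube rack 60 x 130 x 52 mm with yellow and green caps, origin under its centre. Bystander, leave it alone.

How it is judged:
On the way, in this order (a step that is already met when the one before it is completed fails the run):
1. the red-capped flask lies flat in the level tray, cap towards the lift bar, let go of (x of flask_red in the frame of cradle_seat between -0.016 and 0.016 m and y of flask_red in the frame of cradle_seat between -0.011 and 0.011 m and z of flask_red in the frame of cradle_seat below 0.004 m and angle between the z axis of flask_red and the z axis of cradle_seat, either way round below 0.07 rad and x of flask_red_cap in the frame of cradle_seat above 0.06 m and contact force between the fingers and flask_red below 0.1 N and value of joint cradle below 0.05 rad), for 0.3 s.
2. the cradle with the flask in it stands at 30 degrees (within 5) for 1.5 s (x of flask_red in the frame of cradle_seat between -0.016 and 0.016 m and y of flask_red in the frame of cradle_seat between -0.011 and 0.011 m and z of flask_red in the frame of cradle_seat below 0.004 m and angle between the z axis of flask_red and the z axis of cradle_seat, either way round below 0.07 rad and x of flask_red_cap in the frame of cradle_seat above 0.06 m and contact force between the fingers and flask_red below 0.1 N and value of joint cradle between 0.436 and 0.611 rad), for 1.5 s.
At the end, for the whole second after the job is handed in: The cradle is level again (within 0.05 rad) with the red-capped flask at rest in the tray: flat on its floor (within 4 mm and 4 degrees), origin within 16 mm along and 11 mm across of the seat point, cap towards the lift bar (all of step 1 and linear speed of flask_red below 0.02 m/s); the robot touches nothing.
It fails at once if one of the other things on the bench is shifted more than 30 mm (distance of any of flask_blue, tip_rack, beaker, bottle_amber, bottle_clear, timer, tube_rack from where it was at the start of the episode above 0.03 m).
It fails at once if the cradle is swung faster than 2 rad/s, not gently (velocity of joint cradle above 2 rad/s or velocity of joint cradle below -2 rad/s).
It also fails if it takes over 64 s, if anything falls off the work surface, if the arm or the gripper's body presses on something with over 40 N, if the wrist force passes 120 N, or if a joint passes its speed limit or range.

ROBOT

A 6-joint arm with a two-finger parallel gripper is mounted at the origin on the work surface. World frame = base frame: x ahead of the robot, y to its left, z up, the work surface at z = 0. Lengths are in m, angles in rad, forces in N, time in s.
With the tool pointing down it reaches from about 0.275 to 0.75 m from the base axis. Payload 10.2 kg.
Tool frame: the origin (TCP) lies midway between the tips of the shut fingers; the grasp point (between the pads) lies 19 mm behind it; z points along the fingers, y is the line along which they close (so a half turn about z gives the same grasp; the last joint's range is limited). The gripper opens to 85 mm and grips with 20 to 120 N. Pads are 22 mm wide; open, the fingers measure 114 mm over their backs; the gripper's body (76 mm by 85 mm) begins 54 mm behind the grasp point. The pads swing forward as they close: fully open they stand 13 mm farther back than shut.
Start: joints at [1.127, 0.313, 1.498, -0, 1.331, -0.223], TCP at [0.115, 0.512, 0.231] pointing down, gripper open.
Joint ranges: [-2.94, 2.94], [-0.97, 2.17], [0.19, 2.56], [-1.23, 4.37], [0.02, 3.11], [-2.88, 2.88]. Speed limits (rad/s): [2.39, 2.39, 3.01, 3.14, 3.14, 3.14].

INTERFACE

Orientations are given as a unit quaternion [x, y, z, w].
In Python, from workcell import telemetry, vision, arm, models gives the robot as it stands.
- The arm moves only by the shell command python3 -m creep 'ROWS' [FORCE]. ROWS is text: rows parted by semicolons, each of 5 numbers parted by spaces: the opening, from -1 (shut) to 1 (fully open), so that 0 is half open, then the shift along the tool's x, y, z in units of 50 cm (1.0 is 50 cm), then the turn about the tool's z in units of 180 degrees (1.0 is 180 degrees). A call has 1 to 8 rows; each row is the pose to reach, as a shift and turn from the pose commanded when the call began, along the tool's axes at that moment, turning the shorter way round; what a row does not reach only later rows make up. A row lasts 1/10 s, in which the tool goes at most 50 mm and 8.59 degrees, less where a joint would pass 70% of its speed; a pose out of reach is approached as far as the arm can. A call with a number of a shift or a turn outside -1 to 1 is refused whole. A call with a gripper value outside its range is refused whole. The fingers move at their own pace and stop on an object; FORCE is the grip in N (left out, the last holds). Time passes only in rows, so rows that repeat a pose let the fingers close. It gives the time, the measured TCP pose, the force, the opening and the grip force at its end, in the units of the state.
- telemetry.get_state(): the state, without advancing time (a new reading comes with each control period).
- vision.capture(name): name is "side" or "top"; returns a dict with "frame" (480x640x3 uint8, red, green, blue), "depth" (480x640 float32, m along the optical axis (not along the pixel's ray), 0 where there is no reading), "vertical_fov" (degrees; the focal length in pixels is half the picture's height over the tangent of half this angle, whatever the lens; pixels are square), "cx", "cy" (the principal point, pixels), "cam_to_world" (4x4, takes a point from camera to world coordinates). Camera axes: x right, y down, z forward; pixel columns grow to the right and rows downward; lengths in m; the calibration is good to about 2 mm. A picture is of the moment at which its call begins.
- arm.close_job(): hands the job in; it is judged then, once.
Trained networks look in a picture, given as the dict that the camera call returned (one of the last four; its "shot" number tells which), for a name from the list of things; names that differ only in an ending like _2 or _b are one class to them, and where a whole thing is asked for, a point or a joint stands for the part that bears it (a point fixed in the world has none). Each returns a list of dicts, best first, with "p" (0 to 1); they miss things now and then, are a little off and sometimes report something else, mostly with a low value. They report only what shows in the picture. A call takes as long as a camera call.
- models.regions_of(picture, label): "pixels" (480x640 bool, what is visible of it) and "rect" ([left, top, right, bottom] in pixels, round what is visible of it).
The state is a dict: "time_s": time; "joint_positions": joint angles; "joint_vel": joint speeds; "joint_torque": joint torques, N m; "position": TCP position; "ee_rot": TCP orientation; "wrist_force": force on the tool from outside, world axes, zero at the start; "wrist_torque": the same for the moment, N m; "gripper_width": opening from 0.0 (shut) to 1.0 (fully open); "finger_force": force on a finger pad.
Only numpy, scipy, OpenCV 4.12 (cv2) and the standard library are available. Lean on these libraries where they do the work, as an engineer would, in place of code of your own. Each camera call takes 0.05 s, during which the arm holds its last target. There are 200 camera calls.

## Working session

There is one attempt and no reset: what is moved stays moved. The work goes in short steps, Python scripts to look and compute and a shell command to move; the robot and the scene stay as the last step left them, time stands still between calls to the robot, and variables do not carry over. Pictures are saved under pics/ and viewed, at most 10 in all, crops included, and the job is handed in when it is done.

```bash
mkdir -p pics; cat > h.py <<'E'
import numpy as np, cv2
from workcell import telemetry, vision, arm, models
from scipy.spatial.transform import Rotation as R
def cloud(p):
    f=240/np.tan(np.radians(p["vertical_fov"])/2); v,u=np.mgrid[:480,:640]; z=p["depth"]
    c=np.stack([(u-p["cx"])/f*z,(v-p["cy"])/f*z,z],-1); T=np.array(p["cam_to_world"])
    w=c@T[:3,:3].T+T[:3,3]; w[z==0]=np.nan; return w
def save(p,n): cv2.imwrite(f"pics/{n}.png",p["frame"][...,::-1])
E
cat > m.py <<'E'
from h import *
for cam in ("top","side"):
    p=vision.capture(cam); save(p,cam+"0"); w=cloud(p)
    np.savez(f"{cam}0.npz",w=w,f=p["frame"])
    for n in ["flask_red","cradle","flask_blue","tip_rack","beaker","bottle_amber","bottle_clear","timer","tube_rack"]:
        for d in models.regions_of(p,n)[:2]:
            q=w[d["pixels"]]; q=q[~np.isnan(q[:,0])]
            print(cam,n,round(d["p"],2),np.round(d["rect"]),len(q), np.round(np.median(q,0),3) if len(q) else "", np.round(np.percentile(q,[2,98],axis=0),3).tolist() if len(q) else "")
s=telemetry.get_state(); print(s["time_s"],s["position"],s["ee_rot"])
print(R.from_quat(s["ee_rot"]).as_matrix().round(3))
E
python3 m.py
```

```text
top flask_red 0.71 [399. 264. 426. 325.] 1205 [ 0.492 -0.181  0.04 ] [[0.427, -0.214, 0.002], [0.586, -0.154, 0.047]]
top cradle 0.88 [224. 258. 332. 300.] 2782 [0.505 0.176 0.059] [[0.461, 0.059, 0.053], [0.547, 0.33, 0.071]]
top cradle 0.67 [330. 190. 379. 229.] 1330 [0.738 0.001 0.05 ] [[0.698, -0.057, 0.01], [0.785, 0.058, 0.061]]
top flask_blue 0.92 [457. 266. 490. 327.] 1169 [ 0.51  -0.358  0.04 ] [[0.448, -0.388, 0.011], [0.601, -0.321, 0.046]]
top tip_rack 0.56 [329. 190. 376. 224.] 1281 [0.737 0.    0.05 ] [[0.698, -0.057, 0.014], [0.784, 0.057, 0.061]]
top beaker 0.82 [406. 197. 437. 229.] 664 [ 0.744 -0.191  0.052] [[0.7, -0.219, -0.0], [0.766, -0.153, 0.097]]
top bottle_amber 0.87 [148. 267. 185. 296.] 844 [0.459 0.478 0.106] [[0.431, 0.458, -0.001], [0.498, 0.524, 0.162]]
top bottle_clear 0.75 [172. 211. 202. 243.] 744 [0.616 0.456 0.1  ] [[0.592, 0.435, 0.009], [0.656, 0.495, 0.152]]
top timer 0.64 [449. 206. 494. 251.] 1110 [ 0.72  -0.341  0.018] [[0.664, -0.4, 0.009], [0.778, -0.284, 0.024]]
top tube_rack 0.71 [274. 179. 327. 211.] 1051 [0.759 0.161 0.04 ] [[0.731, 0.
[... 1105 characters left out ...]
.] 920 [0.464 0.468 0.078] [[0.436, 0.454, 0.008], [0.499, 0.493, 0.159]]
side bottle_clear 0.96 [266. 159. 287. 206.] 824 [0.623 0.444 0.073] [[0.597, 0.431, 0.006], [0.661, 0.472, 0.15]]
side timer 0.58 [430. 329. 493. 371.] 1866 [ 0.718 -0.353  0.019] [[0.663, -0.406, 0.005], [0.777, -0.293, 0.021]]
side timer 0.38 [238. 209. 306. 261.] 1626 [0.507 0.152 0.06 ] [[0.465, 0.051, 0.053], [0.549, 0.323, 0.069]]
side tube_rack 0.75 [339. 212. 380. 249.] 738 [0.754 0.144 0.04 ] [[0.735, 0.094, 0.006], [0.794, 0.222, 0.054]]
1.0 [0.11498918 0.51227    0.23130682] [1.10171056e-01 9.93912641e-01 3.03832141e-05 2.48587474e-06]
[[-0.976  0.219  0.   ]
 [ 0.219  0.976  0.   ]
 [ 0.     0.    -1.   ]]
```

```bash
cat > a.py <<'E'
import cv2,numpy as np
a=cv2.imread("pics/top0.png")[170:340,140:500]; b=cv2.imread("pics/side0.png")[150:420,200:500]
cv2.imwrite("pics/v1.png",np.hstack([cv2.resize(a,(480,227),interpolation=2)]) )
cv2.imwrite("pics/v1.png",cv2.resize(a,(792,374),interpolation=2))
cv2.imwrite("pics/v2.png",cv2.resize(b,(660,594),interpolation=2))
E
python3 a.py
cat > fit.py <<'E'
from h import *
def rect(pts): # xy
    (c,s,a)=cv2.minAreaRect(pts.astype(np.float32)*1000); return np.round(c,1),np.round(s,1),round(a,2)
for cam in ("top","side"):
    d=np.load(cam+"0.npz"); w=d["w"]; f=cv2.cvtColor(d["f"],cv2.COLOR_RGB2HSV); H,S,V=f[...,0].astype(int),f[...,1],f[...,2]
    def sel(m,x0,x1,y0,y1,z0,z1):
        with np.errstate(invalid="ignore"): m=m&(w[...,0]>x0)&(w[...,0]<x1)&(w[...,1]>y0)&(w[...,1]<y1)&(w[...,2]>z0)&(w[...,2]<z1)
        return w[m]
    q=sel(S>=0,.4,.62,-.25,-.12,.034,.048); print(cam,"flask top",len(q),rect(q[:,:2]),q[:,2].mean())
    q=sel(((H<8)|(H>172))&(S>120),.4,.65,-.27,-.1,.005,.06); print("redcap",len(q),np.median(q,0).round(3),q.mean(0).round(4))
    C=(.4,.62,0,.4)
    q=sel((H>95)&(H<125)&(S>90),*C,.045,.07); print("blue floor",len(q),rect(q[:,:2]),q.mean(0).round(4))
    q=sel((H>20)&(H<35)&(S>110),*C,.03,.09); print("yellow",len(q),rect(q[:,:2]),q.mean(0).round(4), np.percentile(q,[3,97],axis=0).round(3).tolist())
    q=sel(S>=0,*C,.063,.072); print("rim",len(q),rect(q[:,:2]))
    q=sel(S>=0,*C,.09,.2); print("high",len(q),np.percentile(q,[2,98],axis=0).round(3).tolist() if len(q) else"")
E
python3 fit.py
```

```text
top flask top 967 (array([ 508.6, -182.5]), array([165.3,  60.6]), 1.75) 0.04088286191181919
redcap 92 [ 0.578 -0.181  0.035] [ 0.5783 -0.1816  0.0349]
blue floor 1449 (array([504.5, 166.7]), array([ 64.9, 173.8]), 1.06) [0.5042 0.1663 0.0585]
yellow 125 (array([500.3, 328.3]), array([91.2, 11. ]), 0.69) [0.5    0.3275 0.0664] [[0.457, 0.323, 0.06], [0.543, 0.332, 0.072]]
rim 757 (array([510.2, 168.1]), array([116.8, 334.1]), 1.5)
high 134 [[0.57, 0.002, 0.091], [0.577, 0.069, 0.138]]
side flask top 1258 (array([ 511.8, -187.2]), array([166.4,  61.8]), 0.48) 0.04096939789557624
redcap 150 [ 0.58  -0.195  0.033] [ 0.5802 -0.1933  0.0308]
blue floor 638 (array([508.7, 170.7]), array([ 60.4, 160.2]), 1.58) [0.5085 0.1669 0.0592]
yellow 69 (array([503.1, 324.5]), array([10.2, 87.9]), 89.84) [0.505  0.3234 0.0654] [[0.464, 0.319, 0.061], [0.546, 0.329, 0.07]]
rim 600 (array([507.9, 166.5]), array([117.7, 334.8]), 4.99)
high 220 [[0.573, 0.002, 0.092], [0.578, 0.066, 0.136]]
```

View pics/v1.png

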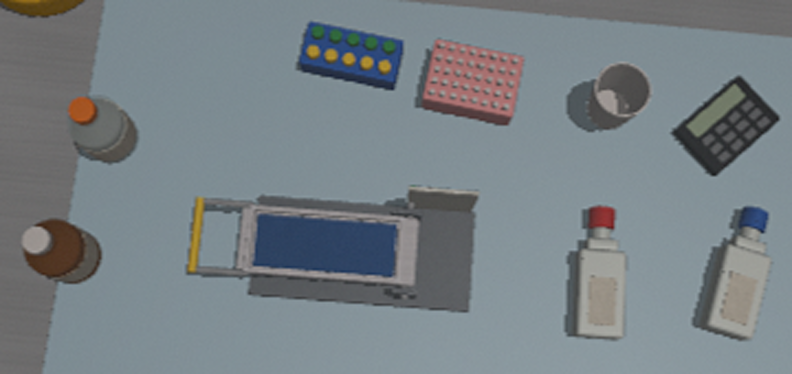

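View pics/v2.png

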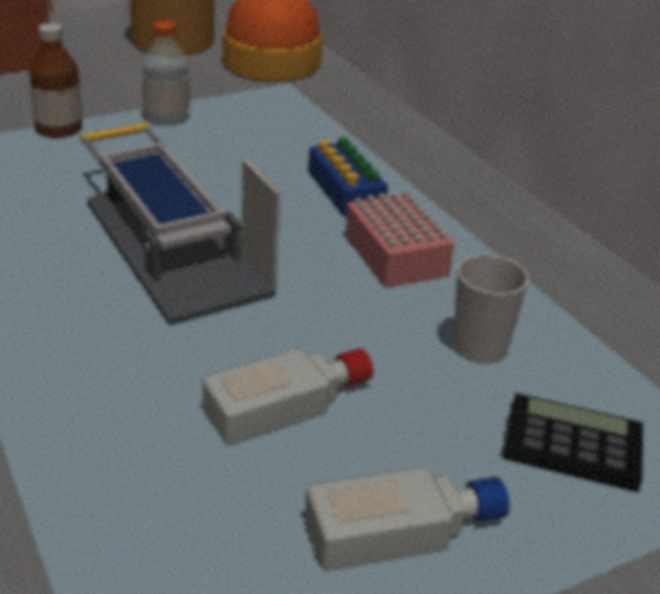

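The top view shows the cradle lying along world +y, with the yellow bar at the left end (crop 197,235) and the hinge and angle plate at the right (440,197). The red flask has its cap towards +x (crop 602,215). The side view agrees, and the networks' regions fit both pictures.

```bash
cat > go.py <<'E'
import sys; from h import *
def go(x,y,z,yaw): # yaw = world angle of tool y, degrees
    s=telemetry.get_state(); M=R.from_quat(s["ee_rot"]).as_matrix(); d=M.T@(np.array([x,y,z])-s["position"])
    cur=np.degrees(np.arctan2(M[1,1],M[0,1])); t=(-(yaw-cur)+180)%360-180
    print("t",s["time_s"],"shift",(d/.5).round(4),"turn",round(t/180,4),"| pos",np.round(s["position"],4),"yaw",round(cur,2),"F",np.round(s["wrist_force"],1),"w",s["gripper_width"],s["finger_force"])
if __name__=="__main__": go(*map(float,sys.argv[1:]))
E
python3 go.py 0.488 -0.184 0.150 -88.8
cat > fit2.py <<'E'
from h import *
for cam in ("top","side"):
    d=np.load(cam+"0.npz"); w=d["w"]
    with np.errstate(invalid="ignore"):
        m=(w[...,0]>.44)&(w[...,0]<.562)&(w[...,1]>.06)&(w[...,1]<.27)&(w[...,2]>.063)&(w[...,2]<.072)
    q=w[m]; print(cam,cv2.minAreaRect(q[:,:2].astype(np.float32)*1000))
    for y in (.1,.13,.16,.19,.22):
        r=q[abs(q[:,1]-y)<.015]; l=r[r[:,0]<.505][:,0]; g=r[r[:,0]>.505][:,0]; print(y,np.median(l).round(4),np.median(g).round(4),len(l),len(g))
E
python3 fit2.py
```

```text
t 1.0 shift [-1.0329 -1.1954  0.1625] turn 0.9231 | pos [0.115  0.5123 0.2313] yaw 77.35 F [-0.2 -0.3  0.3] w 1.001059651766802 0.0
top ((506.79583740234375, 165.24774169921875), (105.02001953125, 208.48927307128906), 0.5614222288131714)
0.1 0.4676 0.5446 29 31
0.13 0.4672 0.5441 27 29
0.16 0.4668 0.5428 30 26
0.19 0.4662 0.542 35 31
0.22 0.4654 0.5417 26 30
side ((506.5943908691406, 166.17848205566406), (104.71640014648438, 209.07264709472656), 1.697723627090454)
0.1 0.4696 0.5483 22 19
0.13 0.4681 0.5472 18 22
0.16 0.4687 0.5462 22 20
0.19 0.4678 0.5457 19 18
0.22 0.4676 0.546 18 16
```

```bash
python3 -m creep '1 -0.5 -0.6 0 0.5;1 -0.5 -0.6 0 0.5;1 -0.5 -0.6 0 0.5;1 -0.5 -0.6 0 0.5;1 -0.5 -0.6 0 0.5;1 -0.5 -0.6 0 0.5;1 -0.5 -0.6 0 0.5;1 -0.5 -0.6 0 0.5'; python3 go.py 0.488 -0.184 0.150 -88.8
```

```text
time_s: 1.8
position: [0.2938, 0.1627, 0.2316]
ee_rot: [0.655, 0.756, 0.0, 0.0]
wrist_force: [1.7, 1.2, -0.4]
gripper_width: 0.998
finger_force: 0.0
t 1.8 shift [-0.7416  0.2854  0.1636] turn 0.5389 | pos [0.2938 0.1627 0.2316] yaw 8.19 F [ 1.7  1.2 -0.4] w 0.9976083235932035 0.0
```

```bash
python3 -m creep '1 -0.74 0.28 0.1 0.54;1 -0.74 0.28 0.1 0.54;1 -0.74 0.28 0.1 0.54;1 -0.74 0.28 0.1 0.54;1 -0.74 0.28 0.1 0.54;1 -0.74 0.28 0.1 0.54;1 -0.74 0.28 0.1 0.54;1 -0.74 0.28 0.1 0.54' >/dev/null; python3 go.py 0.488 -0.184 0.150 -88.8
```

```text
t 2.6 shift [-0.0011  0.0033  0.0619] turn 0.1569 | pos [ 0.4876 -0.1823  0.181 ] yaw -60.55 F [ 1.6 -0.6  0.1] w 1.0032326643357983 0.0
```

```bash
python3 -m creep '1 0 0.003 0.06 0.157;1 0 0.003 0.06 0.157;1 0 0.003 0.06 0.157;1 0 0.003 0.06 0.157;1 0 0.003 0.06 0.157' >/dev/null; python3 go.py 0.488 -0.184 0.011 -88.8
python3 - <<'E'
from h import *
p=vision.capture("side"); cv2.imwrite("pics/v3.png",cv2.resize(p["frame"][200:420,220:520,::-1],(780,572),interpolation=2))
E
```

```text
t 3.1 shift [0.0005 0.0051 0.2805] turn 0.002 | pos [ 0.4877 -0.1815  0.1513] yaw -88.43 F [-0.7  0.7  0.2] w 1.0006490042319571 0.0
```

View pics/v3.png

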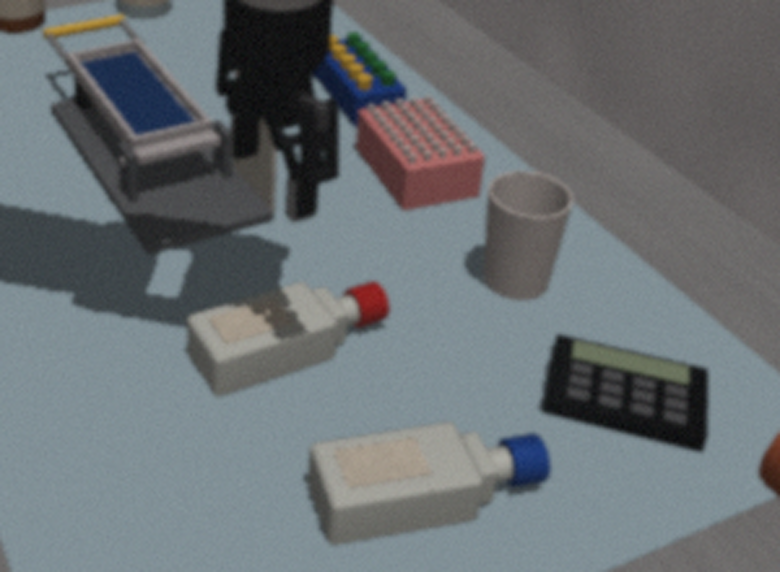

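The gripper hangs above and behind the flask's shoulder (crop 280,150), fingers straddling its line. I'll descend now.

```bash
python3 -m creep '1 0 0.005 0.06 0.002;1 0 0.005 0.12 0.002;1 0 0.005 0.16 0.002;1 0 0.005 0.2 0.002;1 0 0.005 0.23 0.002;1 0 0.005 0.26 0.002;1 0 0.005 0.28 0.002;1 0 0.005 0.28 0.002' 60; python3 go.py 0.488 -0.184 0.011 -88.8
```

```text
time_s: 3.95
position: [0.4872, -0.1836, 0.0103]
ee_rot: [1.0, 0.011, -0.001, -0.001]
wrist_force: [-0.1, 0.3, -0.1]
gripper_width: 0.996
finger_force: 0.0
t 3.95 shift [ 0.0015  0.0008 -0.0013] turn 0.0003 | pos [ 0.4872 -0.1836  0.0103] yaw -88.74 F [-0.1  0.3 -0.1] w 0.9960785419958653 0.0
```

```bash
python3 -m creep '-1 0 0 0 0;-1 0 0 0 0;-1 0 0 0 0;-1 0 0 0 0;-1 0 0 0 0;-1 0 0 0 0' 60; python3 go.py 0.488 -0.184 0.24 -88.8
```

```text
time_s: 4.55
position: [0.4884, -0.1843, 0.0124]
ee_rot: [1.0, 0.011, 0.001, 0.001]
wrist_force: [-0.8, -0.8, 6.2]
gripper_width: 0.693
finger_force: 65.3
t 4.55 shift [ 1.000e-04 -1.000e-04 -4.552e-01] turn 0.0002 | pos [ 0.4884 -0.1843  0.0124] yaw -88.77 F [-0.8 -0.8  6.2] w 0.6932844281492543 65.25724053382874
```

```bash
python3 -m creep '-1 0 0 -0.03 0;-1 0 0 -0.08 0;-1 0 0 -0.16 0;-1 0 0 -0.25 0;-1 0 0 -0.34 0;-1 0 0 -0.42 0;-1 0 0 -0.45 0;-1 0 0 -0.45 0' >/dev/null; python3 go.py 0.5065 0.147 0.235 1.2
```

```text
t 5.35 shift [ 0.0505 -0.6616  0.0057] turn -0.4998 | pos [ 0.4884 -0.1843  0.2387] yaw -88.77 F [ 0.2  0.  -2.1] w 0.6914369245928582 64.85365390777588
```

```bash
python3 -m creep '-1 0.05 -0.08 0 -0.05;-1 0.05 -0.16 0 -0.1;-1 0.05 -0.24 0 -0.15;-1 0.05 -0.32 0 -0.2;-1 0.05 -0.4 0 -0.245;-1 0.05 -0.48 0 -0.29;-1 0.05 -0.56 0 -0.335;-1 0.05 -0.64 0 -0.38' >/dev/null; python3 go.py 0.5065 0.147 0.15 1.2
```

```text
t 6.15 shift [ 0.0178 -0.003   0.1694] turn -0.1179 | pos [0.5051 0.1381 0.2347] yaw -20.03 F [ 0.1 -1.2 -1. ] w 0.69235699779094 64.88813638687134
```

```bash
python3 -m creep '-1 0.016 -0.003 0.05 -0.04;-1 0.016 -0.003 0.1 -0.08;-1 0.016 -0.003 0.14 -0.118;-1 0.016 -0.003 0.17 -0.118;-1 0.016 -0.003 0.17 -0.118;-1 0.016 -0.003 0.17 -0.118' >/dev/null; python3 go.py 0.5065 0.147 0.071 1.2
cat > chk.py <<'E'
from h import *; import sys
for cam in ("top","side"):
    p=vision.capture(cam); w=cloud(p); f=cv2.cvtColor(p["frame"],cv2.COLOR_RGB2HSV); H,S=f[...,0].astype(int),f[...,1]
    cv2.imwrite(f"pics/{cam}_{sys.argv[1]}.png",cv2.resize(p["frame"][160:320,200:400,::-1],(750,600),interpolation=2))
    with np.errstate(invalid="ignore"):
        g=(w[...,0]>.4)&(w[...,0]<.6)&(w[...,1]>0)&(w[...,1]<.4)
        m=((H<8)|(H>172))&(S>120)&g&(w[...,2]>.05); q=w[m]; print(cam,"cap",len(q),q.mean(0).round(4) if len(q) else "",np.percentile(q,[3,97],axis=0).round(4).tolist() if len(q) else "")
        m=(H>20)&(H<35)&(S>110)&g; q=w[m]; print("bar",len(q),q.mean(0).round(4) if len(q) else "")
        for z0,z1 in ((.085,.18),):
            q=w[g&(S<60)&(f[...,2]>110)&(w[...,2]>z0)&(w[...,2]<z1)&(w[...,0]<.56)]
            print("pale",len(q),np.percentile(q,[2,50,98],axis=0).round(4).tolist() if len(q) else "")
E
python3 chk.py 1; 
```

```text
t 6.75 shift [ 0.005  -0.0008  0.1598] turn -0.002 | pos [0.507  0.1445 0.1509] yaw 0.84 F [-0.   0.9 -0.9] w 0.6853731630714297 64.90243077278137
top cap 0  
bar 129 [0.5004 0.3277 0.0647]
pale 26 [[0.4834, 0.0848, 0.1726], [0.4894, 0.1128, 0.1781], [0.5005, 0.127, 0.1799]]
side cap 5 [0.48   0.1809 0.2073] [[0.4598, 0.131, 0.1716], [0.4991, 0.2433, 0.2552]]
bar 96 [0.4986 0.2277 0.1948]
pale 63 [[0.4821, 0.0808, 0.1741], [0.5024, 0.0868, 0.1787], [0.5401, 0.1164, 0.1799]]
```

View pics/side_1.png

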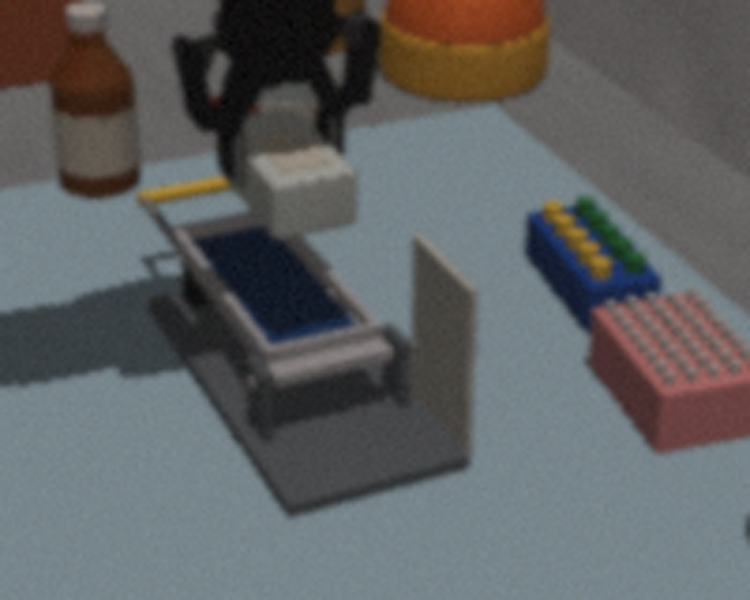

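View pics/top_1.png

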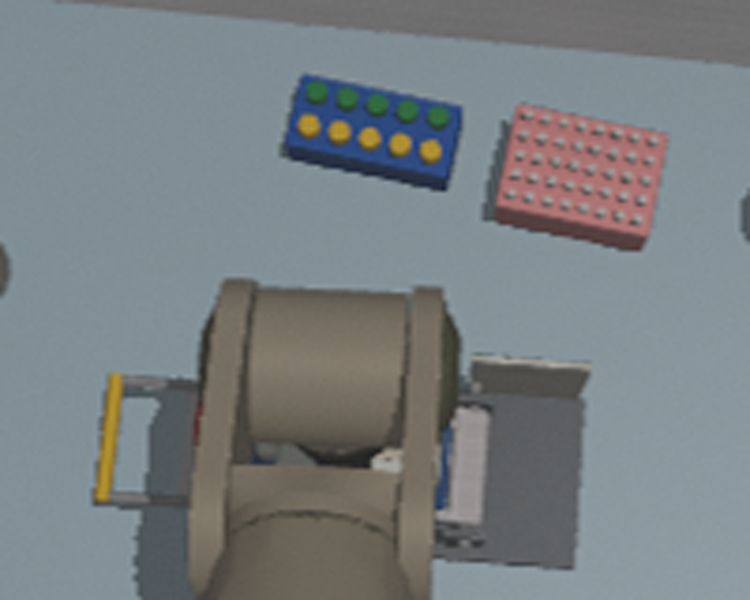

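The side view shows the flask held level above the tray, label up. Its rear face is at crop (300,195), over the hinge end of the tray, with the cap hidden towards the bar. The top view is mostly hidden by the arm. Next I'll measure the flask against the tray in the same camera.

```bash
cat > f3.py <<'E'
from h import *
p=vision.capture("side"); w=cloud(p); np.savez("side1.npz",w=w,f=p["frame"])
def box(w,x0,x1,y0,y1,z0,z1):
    with np.errstate(invalid="ignore"): return w[(w[...,0]>x0)&(w[...,0]<x1)&(w[...,1]>y0)&(w[...,1]<y1)&(w[...,2]>z0)&(w[...,2]<z1)]
for z in (.15,.16,.17):
    q=box(w,.44,.57,.06,.105,z-.006,z+.006); print("flask end",z,len(q),np.percentile(q,[1,50,99],axis=0).round(4).tolist() if len(q) else "")
for c in ("top0","side0"):
    v=np.load(c+".npz")["w"]
    for n,b in (("front",(.485,.53,.25,.28)),("rear",(.485,.53,.04,.1))):
        q=box(v,*b,.04,.08); h,e=np.histogram(q[:,1],np.arange(b[2],b[3]+.001,.003)); 
        print(c,n,[(round(a,3),k,round(float(np.median(q[abs(q[:,1]-a-.0015)<=.0015][:,2])),4)) for a,k in zip(e,h) if k])
E
python3 f3.py
```

```text
flask end 0.15 110 [[0.4813, 0.0795, 0.1443], [0.5083, 0.0837, 0.1502], [0.5407, 0.1036, 0.1559]]
flask end 0.16 117 [[0.4806, 0.0799, 0.154], [0.5078, 0.0839, 0.16], [0.5407, 0.1028, 0.1659]]
flask end 0.17 109 [[0.4806, 0.0806, 0.1642], [0.506, 0.0841, 0.1698], [0.5405, 0.1037, 0.1759]]
top0 front [(np.float64(0.25), np.int64(17), 0.059), (np.float64(0.253), np.int64(15), 0.0591), (np.float64(0.256), np.int64(21), 0.0586), (np.float64(0.259), np.int64(26), 0.0656), (np.float64(0.262), np.int64(18), 0.0684), (np.float64(0.265), np.int64(9), 0.059), (np.float64(0.268), np.int64(16), 0.057), (np.float64(0.271), np.int64(18), 0.0574), (np.float64(0.274), np.int64(11), 0.0568)]
top0 rear [(np.float64(0.052), np.int64(8), 0.0579), (np.float64(0.055), np.int64(19), 0.057), (np.float64(0.058), np.int64(18), 0.0579), (np.float64(0.061), np.int64(17), 0.0577), (np.float64(0.064), np.int64(18), 0.0585), (np.float64(0.067), np.int64(18), 0.057), (np.float64(0.07), np.int64(17), 0.0681), (np.float64(0.073), np.int64(19), 0.0673), (np.float64(0.076), np.int64(17), 0.0573), (np.float64(0.079), np
[... 453 characters left out ...]
0.0637), (np.float64(0.262), np.int64(10), 0.0664), (np.float64(0.265), np.int64(2), 0.0658)]
side0 rear [(np.float64(0.049), np.int64(28), 0.0553), (np.float64(0.052), np.int64(28), 0.0561), (np.float64(0.055), np.int64(18), 0.0587), (np.float64(0.058), np.int64(5), 0.058), (np.float64(0.061), np.int64(13), 0.0586), (np.float64(0.064), np.int64(17), 0.0593), (np.float64(0.067), np.int64(39), 0.0633), (np.float64(0.07), np.int64(26), 0.0638), (np.float64(0.073), np.int64(13), 0.0675), (np.float64(0.085), np.int64(1), 0.061), (np.float64(0.088), np.int64(5), 0.0602), (np.float64(0.091), np.int64(10), 0.0593), (np.float64(0.094), np.int64(14), 0.0587), (np.float64(0.097), np.int64(8), 0.0594)]
```

```bash
python3 go.py 0.5055 0.1445 0.073 1.15; python3 -m creep '-1 0.003 0 0.04 -0.002;-1 0.003 -0.003 0.08 -0.002;-1 0.003 -0.003 0.11 -0.002;-1 0.003 -0.003 0.13 -0.002;-1 0.003 -0.003 0.14 -0.002;-1 0.003 -0.003 0.148 -0.002;-1 0.003 -0.003 0.156 -0.002;-1 0.003 -0.003 0.156 -0.002'; python3 go.py 0.5055 0.1445 0.0705 1.15
```

```text
t 6.9 shift [-1.000e-04 -4.400e-03  1.579e-01] turn -0.0017 | pos [0.5076 0.1446 0.1519] yaw 0.85 F [-0.1 -0.9 -1.1] w 0.6897336228621294 64.90369319915771
time_s: 7.7
position: [0.5058, 0.146, 0.0732]
ee_rot: [0.7, 0.715, -0.0, -0.0]
wrist_force: [0.1, 0.2, -0.8]
gripper_width: 0.69
finger_force: 64.9
t 7.7 shift [-0.003  -0.0007  0.0054] turn 0.0004 | pos [0.5058 0.146  0.0732] yaw 1.22 F [ 0.1  0.2 -0.8] w 0.6895223513594193 64.91496205329895
```

```bash
python3 -m creep '-1 -0.002 0 0.002 0;-1 -0.002 0 0.004 0;-1 -0.002 0 0.005 0;-1 -0.002 0 0.005 0'; python3 chk.py 2
```

```text
time_s: 8.1
position: [0.5058, 0.145, 0.0708]
ee_rot: [0.7, 0.715, 0.0, 0.0]
wrist_force: [-0.0, 0.3, -1.7]
gripper_width: 0.69
finger_force: 64.9
top cap 7 [0.4915 0.2355 0.1834] [[0.4573, 0.2034, 0.0934], [0.5119, 0.249, 0.4078]]
bar 128 [0.5007 0.3277 0.0645]
pale 5 [[0.4887, 0.0856, 0.0944], [0.4936, 0.086, 0.0971], [0.4983, 0.0865, 0.1025]]
side cap 12 [0.4798 0.1964 0.1111] [[0.4548, 0.131, 0.0859], [0.4976, 0.2415, 0.1462]]
bar 74 [0.4951 0.2046 0.1793]
pale 228 [[0.4809, 0.083, 0.0954], [0.5072, 0.0995, 0.1003], [0.5377, 0.1267, 0.1034]]
```

View pics/side_2.png

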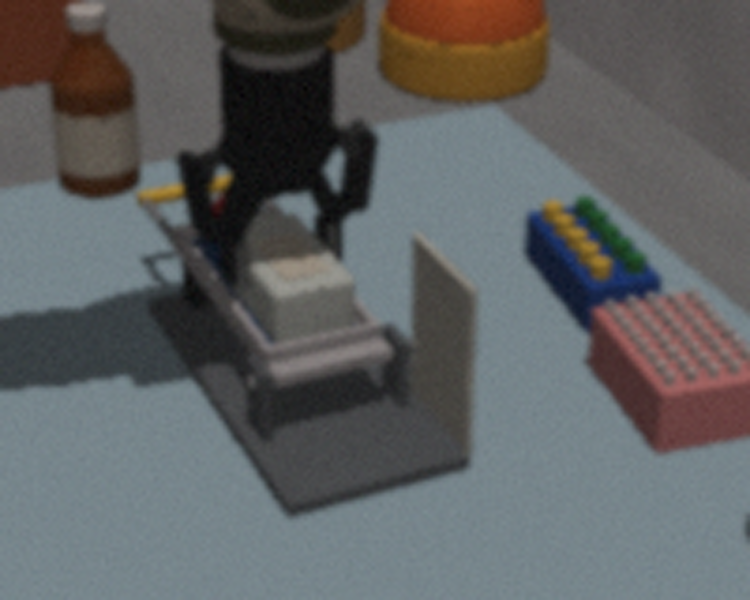

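The flask sits between the tray walls (rear face at crop 300,305), and its top at z≈0.100 puts the underside on the floor. I'll release it and rise.

```bash
python3 -m creep '0.6 0 0 0 0;1 0 0 0 0;1 0 0 0 0;1 0 0 0 0;1 0 0 0 0;1 0 0 0 0' && python3 -m creep '1 0 0 -0.03 0;1 0 0 -0.08 0;1 0 0 -0.16 0;1 0 0 -0.24 0;1 0 0 -0.24 0'; python3 chk.py 3; python3 go.py 0.500 0.3265 0.14 91.2
```

```text
time_s: 8.8
position: [0.5058, 0.145, 0.0708]
ee_rot: [0.7, 0.715, 0.0, 0.0]
wrist_force: [0.2, -0.5, -0.6]
gripper_width: 1.002
finger_force: 0.0
time_s: 9.3
position: [0.5079, 0.1452, 0.1959]
ee_rot: [0.699, 0.715, 0.004, 0.003]
wrist_force: [-0.1, -0.6, -0.5]
gripper_width: 1.001
finger_force: 0.0
top cap 0  
bar 129 [0.5001 0.3278 0.0638]
pale 111 [[0.4816, 0.0853, 0.0911], [0.4989, 0.1225, 0.0999], [0.5186, 0.1367, 0.1046]]
side cap 53 [0.5022 0.2251 0.1055] [[0.4909, 0.1325, 0.0778], [0.5412, 0.2439, 0.2677]]
bar 137 [0.5049 0.2142 0.2322]
pale 346 [[0.4809, 0.0833, 0.0955], [0.5073, 0.1126, 0.1001], [0.5373, 0.1522, 0.1027]]
t 9.4 shift [ 0.3631 -0.0042  0.1023] turn -0.4999 | pos [0.5059 0.145  0.1911] yaw 1.22 F [-0.8 -0.1 -0.7] w 1.0022527833253105 0.0
```

```bash
python3 -m creep '0 0.08 0 0 -0.05;0 0.16 0 0 -0.1;0 0.24 0 0 -0.15;0 0.3 0 0 -0.2;0 0.363 -0.004 0 -0.245;0 0.363 -0.004 0 -0.29;0 0.363 -0.004 0 -0.335;0 0.363 -0.004 0 -0.38' >/dev/null; python3 -m creep '0 0 0 0 -0.04;0 0 0 0 -0.08;0 0 0 0 -0.12;0 0 0 0 -0.12' >/dev/null; python3 chk.py 4; python3 go.py 0.500 0.3265 0.12 91.2
```

```text
top cap 111 [0.5018 0.2369 0.0917] [[0.488, 0.2256, 0.0803], [0.5175, 0.2483, 0.0983]]
bar 3 [0.5456 0.3264 0.0654]
pale 979 [[0.4778, 0.0874, 0.0904], [0.5046, 0.146, 0.0992], [0.5332, 0.2158, 0.1049]]
side cap 69 [0.4995 0.2399 0.1102] [[0.4904, 0.2224, 0.0792], [0.5123, 0.2962, 0.3349]]
bar 143 [0.5093 0.2954 0.2579]
pale 510 [[0.4807, 0.0838, 0.0947], [0.5072, 0.1317, 0.1003], [0.5362, 0.2032, 0.1028]]
t 10.7 shift [-0.0009  0.0005  0.1394] turn -0.001 | pos [0.4997 0.3263 0.1897] yaw 91.03 F [ 0.1  1.  -0.2] w 0.5026271334211077 0.0
```

View pics/side_4.png

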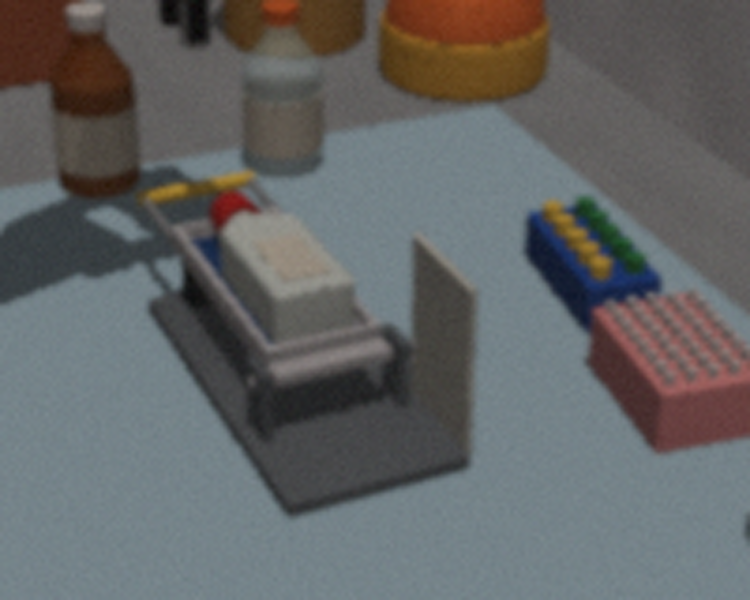

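View pics/top_4.png

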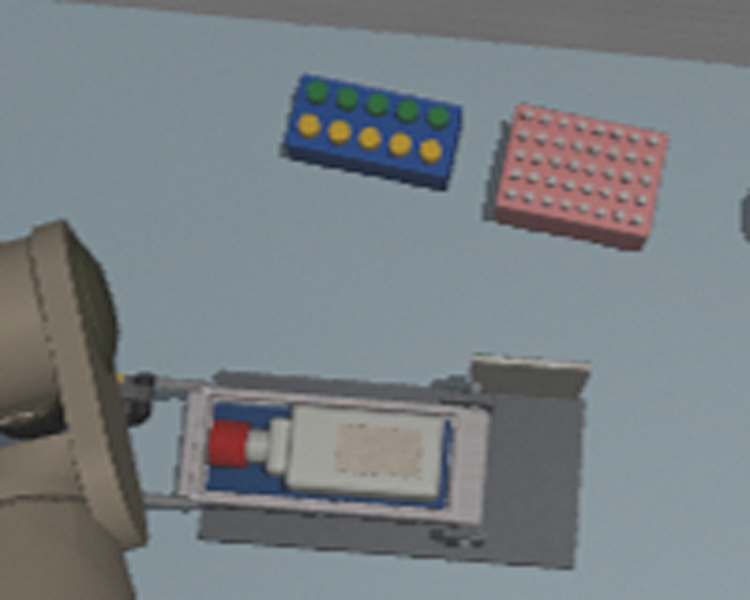

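The flask lies flat between the tray walls (top crop 330,450), with its red cap (228,443) towards the bar. Cap y is 0.237, as expected. Next I'll descend on the bar and pinch it.

```bash
python3 -m creep '0 0 0 0.06 -0.001;0 0 0 0.12 -0.001;0 0 0 0.17 -0.001;0 0 0 0.21 -0.001;0 0 0 0.24 -0.001;0 0 0 0.27 -0.001;0 0 0 0.29 -0.001;0 0 0 0.29 -0.001' && python3 -m creep '-0.4 0 0 0 0;-0.6 0 0 0 0;-0.7 0 0 0 0;-1 0 0 0 0;-1 0 0 0 0;-1 0 0 0 0;-1 0 0 0 0' 30; python3 go.py 0.4991 0.285 0.174 91.2
```

```text
time_s: 11.5
position: [0.4992, 0.3261, 0.0443]
ee_rot: [-0.011, 1.0, -0.001, -0.001]
wrist_force: [-0.0, -0.2, 0.6]
gripper_width: 0.497
finger_force: 0.0
time_s: 12.2
position: [0.5003, 0.3273, 0.0467]
ee_rot: [-0.012, 1.0, 0.001, 0.001]
wrist_force: [0.2, 4.6, 2.3]
gripper_width: 0.126
finger_force: 29.3
t 12.2 shift [ 0.0041 -0.0841 -0.2549] turn 0.001 | pos [0.5003 0.3273 0.0467] yaw 91.39 F [0.2 4.6 2.3] w 0.12574406415259906 29.300215244293213
```

```bash
python3 -m creep '-1 0 0 -0.01 0;-1 0 -0.002 -0.023 0;-1 0 -0.004 -0.046 0;-1 0 -0.008 -0.069 0;-1 0 -0.012 -0.092 0;-1 0 -0.018 -0.114 0;-1 0 -0.024 -0.136 0;-1 0 -0.032 -0.158 0' 40; python3 go.py 0.4991 0.285 0.174 91.2
```

```text
time_s: 13.0
position: [0.5006, 0.3122, 0.1254]
ee_rot: [-0.012, 1.0, 0.002, 0.001]
wrist_force: [3.9, 12.2, -5.1]
gripper_width: 0.12
finger_force: 38.9
t 13.0 shift [ 0.0041 -0.0539 -0.0975] turn 0.001 | pos [0.5006 0.3122 0.1254] yaw 91.39 F [ 3.9 12.2 -5.1] w 0.11974800206734623 38.922277092933655
```

```bash
python3 -m creep '-1 0 -0.008 -0.021 0;-1 0 -0.018 -0.043 0;-1 0 -0.028 -0.064 0;-1 0 -0.039 -0.084 0;-1 0 -0.051 -0.103 0;-1 0 -0.051 -0.103 0;-1 0 -0.051 -0.103 0;-1 0 -0.051 -0.103 0' 40
cat > ang.py <<'E'
from h import *; import sys
p=vision.capture("side"); w=cloud(p); f=cv2.cvtColor(p["frame"],cv2.COLOR_RGB2HSV)
cv2.imwrite(f"pics/side_{sys.argv[1]}.png",cv2.resize(p["frame"][110:310,200:450,::-1],(750,600),interpolation=2))
with np.errstate(invalid="ignore"):
    g=(w[...,0]>.45)&(w[...,0]<.55)&(w[...,1]>.05)&(w[...,1]<.3)&(w[...,2]>.06)
    H,S=f[...,0].astype(int),f[...,1]
    pal=w[g&(S<90)&(f[...,2]>110)]; x,y,z=pal.T
    # flask top: upper envelope per y-bin of the middle strip
    m=(abs(x-.505)<.02); Y,Z=y[m],z[m]
    b=[(a,np.percentile(Z[abs(Y-a)<.004],80)) for a in np.arange(.08,.19,.008) if (abs(Y-a)<.004).sum()>4]
b=np.array(b); print(b.round(3).tolist()); 
b=b[b[:,0]>.06]; 
print("slope deg", np.degrees(np.arctan(np.polyfit(b[:,0],b[:,1],1)[0])))
E
python3 ang.py 5; python3 go.py 0.4991 0.285 0.174 91.2
```

```text
time_s: 13.8
position: [0.5012, 0.287, 0.1785]
ee_rot: [-0.012, 1.0, 0.002, 0.002]
wrist_force: [-2.5, 9.4, 10.4]
gripper_width: 0.12
finger_force: 40.3
[[0.08, 0.12], [0.088, 0.125], [0.096, 0.129], [0.104, 0.133], [0.112, 0.138], [0.12, 0.141], [0.128, 0.146], [0.136, 0.151], [0.144, 0.154], [0.152, 0.155], [0.16, 0.158], [0.168, 0.158], [0.176, 0.159]]
slope deg 23.217437211721514
t 13.85 shift [ 0.0043 -0.0039  0.009 ] turn 0.0012 | pos [0.5012 0.287  0.1785] yaw 91.41 F [-2.4  9.9  9.1] w 0.11792342795477838 40.27922987937927
```

View pics/side_5.png

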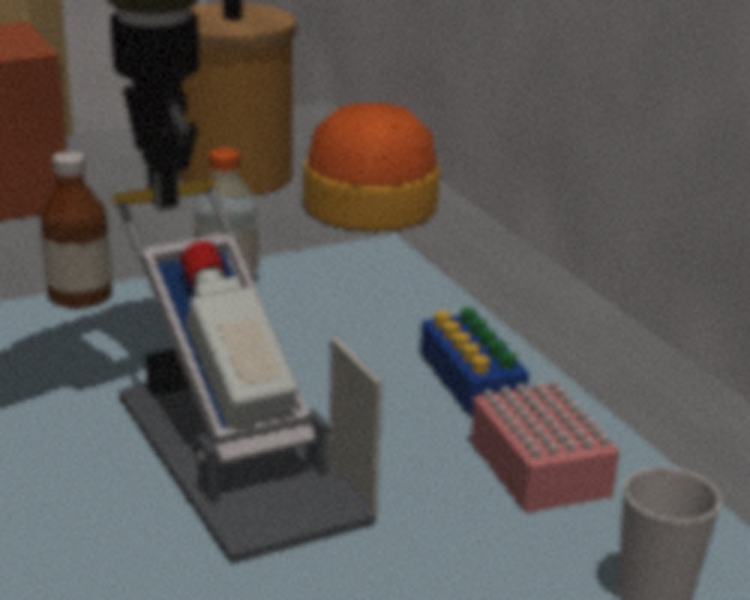

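The cradle is up with the gripper on the bar (crop 165,190), and the flask lies in the tray against the hinge end wall. The body slopes about 28° by depth, and the tool height gives 30°. I'll hold for two seconds, then lower.

```bash
for i in 1 2 3; do python3 -m creep '-1 0 0 0 0;-1 0 0 0 0;-1 0 0 0 0;-1 0 0 0 0;-1 0 0 0 0;-1 0 0 0 0;-1 0 0 0 0;-1 0 0 0 0' 40; done; python3 -m creep '-1 0 0.006 0.01 0;-1 0 0.012 0.02 0;-1 0 0.023 0.04 0;-1 0 0.033 0.061 0;-1 0 0.043 0.082 0;-1 0 0.051 0.103 0;-1 0 0.059 0.125 0;-1 0 0.065 0.148 0'; python3 go.py 0.5003 0.3273 0.0467 91.2
```

```text
time_s: 14.65
position: [0.5012, 0.287, 0.1785]
ee_rot: [-0.012, 1.0, 0.002, 0.002]
wrist_force: [-2.5, 9.7, 9.5]
gripper_width: 0.126
finger_force: 40.3
time_s: 15.45
position: [0.5012, 0.287, 0.1785]
ee_rot: [-0.012, 1.0, 0.002, 0.002]
wrist_force: [-2.8, 9.8, 9.0]
gripper_width: 0.122
finger_force: 40.3
time_s: 16.25
position: [0.5012, 0.287, 0.1785]
ee_rot: [-0.012, 1.0, 0.002, 0.002]
wrist_force: [-2.5, 9.9, 10.2]
gripper_width: 0.121
finger_force: 40.3
time_s: 17.05
position: [0.5005, 0.3189, 0.1034]
ee_rot: [-0.012, 1.0, 0.001, 0.001]
wrist_force: [-1.4, 8.4, 6.9]
gripper_width: 0.12
finger_force: 41.2
t 17.05 shift [0.0003 0.0165 0.1135] turn 0.0012 | pos [0.5005 0.3189 0.1034] yaw 91.41 F [-1.4  8.4  6.9] w 0.12030693773267924 41.22670769691467
```

```bash
python3 -m creep '-1 0 0.005 0.022 0;-1 0 0.01 0.044 0;-1 0 0.013 0.064 0;-1 0 0.015 0.082 0;-1 0 0.016 0.096 0;-1 0 0.017 0.106 0;-1 0 0.017 0.112 0;-1 0 0.017 0.115 0'; python3 go.py 0.5003 0.3273 0.0467 91.2
```

```text
time_s: 17.85
position: [0.5004, 0.3273, 0.0468]
ee_rot: [-0.012, 1.0, 0.001, 0.001]
wrist_force: [-7.7, 3.9, 21.7]
gripper_width: 0.121
finger_force: 43.6
t 17.85 shift [ 0.0003 -0.      0.0001] turn 0.0012 | pos [0.5004 0.3273 0.0468] yaw 91.41 F [-7.7  3.9 21.7] w 0.1214431061670445 43.62237632274628
```

```bash
python3 -m creep '-0.6 0 0 0 0;-0.3 0 0 0 0;0 0 0 0 0;0 0 0 0 0;0 0 0 0 0;0 0 0 0 0' && python3 -m creep '0 0 0 -0.01 0;0 0 0 -0.03 0;0 0 0 -0.06 0;0 0 0 -0.1 0;0 0 0 -0.15 0;0 0 0 -0.2 0;0 0 0 -0.25 0;0 0 0 -0.3 0' && python3 -m creep '0 0 0 -0.03 0;0 0 0 -0.03 0'; python3 chk.py 6
python3 - <<'E'
from h import *
p=vision.capture("top"); w=cloud(p); f=cv2.cvtColor(p["frame"],cv2.COLOR_RGB2HSV); H,S=f[...,0].astype(int),f[...,1]
with np.errstate(invalid="ignore"): q=w[(H>95)&(H<125)&(S>90)&(w[...,0]>.4)&(w[...,0]<.6)&(w[...,1]>0)&(w[...,1]<.27)&(w[...,2]>.04)]
b=q[(q[:,1]>.2)&(abs(q[:,0]-.505)<.03)]; print("floor z cap end",len(b),np.median(b[:,2]))
E
```

```text
time_s: 18.45
position: [0.5, 0.3259, 0.0447]
ee_rot: [-0.012, 1.0, -0.0, -0.0]
wrist_force: [0.2, 0.1, 0.4]
gripper_width: 0.506
finger_force: 0.0
time_s: 19.25
position: [0.4999, 0.3259, 0.1969]
ee_rot: [-0.012, 1.0, 0.0, 0.0]
wrist_force: [0.1, 0.1, 0.2]
gripper_width: 0.499
finger_force: 0.0
time_s: 19.45
position: [0.5007, 0.3263, 0.2128]
ee_rot: [-0.012, 1.0, 0.001, 0.002]
wrist_force: [-0.2, 0.0, 0.1]
gripper_width: 0.499
finger_force: 0.0
top cap 119 [0.5016 0.2307 0.0919] [[0.488, 0.2187, 0.0817], [0.5168, 0.2433, 0.0981]]
bar 0 
pale 982 [[0.4778, 0.0815, 0.0893], [0.5048, 0.1397, 0.0993], [0.5331, 0.209, 0.1051]]
side cap 64 [0.4991 0.2327 0.1067] [[0.4869, 0.2162, 0.0798], [0.5133, 0.2998, 0.3221]]
bar 151 [0.5079 0.2959 0.2725]
pale 520 [[0.4807, 0.077, 0.0941], [0.5073, 0.1265, 0.1001], [0.5359, 0.1989, 0.1027]]
floor z cap end 186 0.058478098634211606
```

View pics/side_6.png

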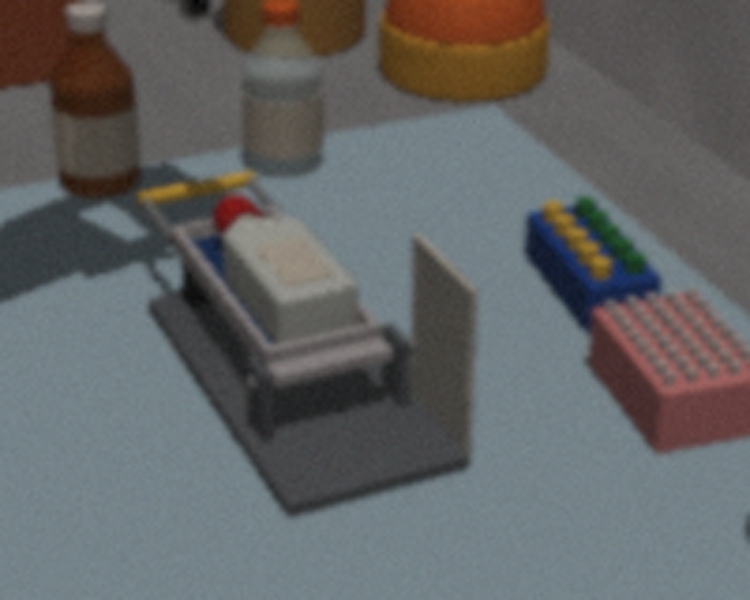

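The cradle is level again (tray floor z 0.0585) and the flask lies flat in it (crop 290,275). It slid about 6 mm towards the hinge, within tolerance, and the gripper is clear. Handing in.

```bash
python3 -c "from workcell import arm; print(arm.close_job())"
```

```text
the job is handed in; nothing more can be done
None
```

I laid the red-capped flask in the tray, raised the cradle to about 30°, held it for over two seconds and lowered it level. The flask is still flat in the tray about 6 mm towards the hinge, the gripper is clear, and the job is handed in at about 20 s on the robot clock; no verdict came back.

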